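# Slide the bottom panel into a tool tray

## Task

Take the small tin that stands in front of the green tray's slot off the plywood assembly board and leave it standing on the bench, never tipping it over. Then slide the loose wooden bottom panel flat along the board into the slot of the tray, fully home against the far end. Leave the cork block, the jar and the brush where they are.

Things in the scene. Friction and masses are not known exactly. Their poses are not given: they have to be found in the camera images.
- tray: Fixed green tool-tray frame, no bottom, open on top, on a plywood assembly board 450 x 230 x 6 mm on the bench. Origin: middle of the slot mouth, at bench level; x into the slot, z up. In mm: board x -280..170, y -115..115, top z 6; frame x 0..154, y -84..84, walls up to z 62. A rail (x 0..14, z 20.5..52) crosses over the mouth.
- slot_end (a point): Middle of the slot's far end wall, on the board's top (tray frame x 138, y 0, z 6 mm). The slot runs from the mouth (tray x 0) to here, on the board's top: 143 mm wide, 14.5 high, a groove 7 deep under each side wall; the mouth flares to about 158 wide over its first 15 mm.
- panel: Loose brown wooden panel 150 (its x) x 140 (y) x 12 mm, about 0.2 kg, flat on the assembly board before the slot, its x roughly along the tray's x. Origin: centre of its underside. Home: leading edge against the slot's end wall, origin at x 63, y 0 mm in the tray frame, rear edge still 12 mm out of the mouth.
- tin: Closed round metal tin with a paper label, 52 mm diameter, 70 mm tall, about 0.22 kg, standing on the assembly board between the panel and the slot. Origin: centre of its underside, z up.
- block: Bystander: cork sanding block 110 (x) x 60 (y) x 35 mm, lying on the bench beyond the tray. Origin: centre of its underside.
- jar: Bystander: glass jar with a steel lid, 64 mm diameter, 85 mm tall, standing on the bench. Origin: centre of its underside.
- brush: Bystander: flat paint brush, about 200 mm long, 45 wide, 20 high, along its x (handle to -x), lying on the bench beyond the work. Origin: about the middle of its underside.
Not all that is in view belongs to the job. Of the things like the panel, leave any that is blue or yellow; of the rest the smaller one is meant.

How it is judged:
By the outcome, as a careful person would: the job done as asked, in the order asked, and still so for the second after the job is handed in, with the robot touching nothing.
It also fails if it takes over 58 s, if anything falls off the work surface, if the arm or the gripper's body presses on something with over 40 N, if the wrist force passes 120 N, or if a joint passes its speed limit or range.

## Robot

A 6-joint arm with a two-finger parallel gripper is mounted at the origin on the work surface. World frame = base frame: x ahead of the robot, y to its left, z up, the work surface at z = 0. Lengths are in mm, angles in degrees, forces in N, time in s.
With the tool pointing down it reaches from about 300 to 850 mm from the base axis. Payload 4.2 kg.
Tool frame: the origin (TCP) lies at the centre of the arm's flange, where the gripper is bolted on; the fingertips stand env.tips_ahead ahead of it and the grasp point (between the pads) lies 172 mm ahead of it (env.tips_ahead is the distance from the TCP to the fingertips, in mm); z points along the fingers, y is the direction in which the jaws open and shut (so a half turn about z gives the same grasp; the last joint's range is limited). The gripper opens to 91 mm and grips with 3 to 60 N. Pads are 32 mm wide; open, the fingers measure 118 mm over their backs; the gripper's body (76 mm by 178 mm) begins 60 mm behind the grasp point.
Start: joints at [-76.776, 18.312, 89.639, -0, 72.044, -1.146], TCP at [142.701, -557.009, 404.776] pointing down, gripper open.
Joint ranges: [-177.97, 177.97], [-48.28, 115.42], [12.27, 149.76], [-77.06, 257.06], [2.81, 150.46], [-146.56, 146.56]. Speed limits (degrees/s): [147.25, 147.25, 180, 180, 180, 180].

## Interface

Orientations are given as [roll, pitch, yaw] about the fixed x, y, z axes, in that order (R = Rz(yaw) Ry(pitch) Rx(roll)).
In Python, from workcell import env gives the robot as it stands.
- The arm moves only by the tool servo_tool, never from a script. Its argument "series" is a list of rows, each a list of 7 numbers: the turn, a rotation vector about the tool's x, y, z in degrees, then the shift along the tool's x, y, z in cm, then the opening, from 0 (shut) to 1 (fully open). A call has exactly 10 rows; each row shifts and turns the commanded pose from where the row before left it, along the tool's axes as they then stand; what a row does not reach is not made up. A row lasts 1/8 s, in which the tool goes at most 62.5 mm and 10.7 degrees, less where a joint would pass 70% of its speed; a pose out of reach is approached as far as the arm can. A call with a gripper value outside its range is refused whole. The fingers move at their own pace and stop on an object; "newtons" is the grip in N (left out, the last holds). Time passes only in rows, so rows that do not move let the fingers close, or fill a call up. It gives the time, the measured TCP pose, the force and the opening at its end, in the units of the state.
- env.state(): the state, without advancing time (a new reading comes with each control period).
- env.grab_frame(name): name is "scene" or "top" or "wrist"; returns (picture, depth): 400x640x3 uint8, red, green, blue; 400x640 float32, mm along the optical axis (not along the pixel's ray), 0 where there is no reading.
- env.camera_info(name): a dict with "vertical_fov" (degrees; the focal length in pixels is half the picture's height over the tangent of half this angle, whatever the lens; pixels are square), "cx", "cy" (the principal point, pixels), "R" (3x3) and "t" (3): a world point X has camera coordinates R X + t. Camera axes: x right, y down, z forward; pixel columns grow to the right and rows downward; lengths in mm; the calibration is good to about 2 mm. A picture is of the moment at which its call begins: read the wrist's pose just before it. camera_info takes no time and is no camera call; for the wrist camera it gives the pose at the moment of the call.
- env.job_done(): hands the job in, once; it reports no verdict.
Trained networks look in the newest picture that a camera, given by its name, has taken for a name from the list of things; names that differ only in an ending like _2 or _b are one class to them, and where a whole thing is asked for, a point or a joint stands for the part that bears it (a point fixed in the world has none). Each returns a list of dicts, best first, with "conf" (0 to 1); they miss things now and then, are a little off and sometimes report something else, mostly with a low value. They report only what shows in the picture. A call takes as long as a camera call. They do not tell look-alikes from the thing itself.
- env.silhouettes(camera, query): "pixels" (400x640 bool, what is visible of it) and "uv" ([column, row] in pixels, amid what is visible of it).
The state is a dict: "time_s": time; "qpos": joint angles; "qvel": joint speeds; "effort": joint torques, N m; "ee_pos": TCP position; "ee_rot": TCP orientation; "force": force on the tool from outside, world axes, zero at the start; "torque": the same for the moment, N m; "gripper_width": finger opening in mm.
Only numpy, scipy, OpenCV 4.12 (cv2) and the standard library are available. Lean on these libraries where they do the work, as an engineer would, in place of code of your own. Each camera call takes 0.05 s, during which the arm holds its last target.

## Working session

There is one attempt and no reset: what is moved stays moved. The work goes in short steps, Python scripts to look and compute and a tool call to move; the robot and the scene stay as the last step left them, time stands still between calls to the robot, and variables do not carry over. Pictures are saved under pics/ and viewed, and the job is handed in when it is done.

Besides the shell and the picture viewer there is one more tool, called as a command line: name --pt "numbers of a row" for each row, then --argument value for the rest. servo_tool: Moves the arm, as the interface text tells. Its arguments: {"type":"object","properties":{"series":{"type":"array"},"newtons":{"type":"number"}},"required":["series"]}

```bash
ls; mkdir -p pics
cat > h.py <<'E'
import numpy as np, cv2
from workcell import env
def K(name):
    c=env.camera_info(name); f=200/np.tan(np.radians(c["vertical_fov"]/2)); return f,c["cx"],c["cy"],np.array(c["R"]),np.array(c["t"])
def grab(name,fn):
    k=K(name); im,d=env.grab_frame(name); cv2.imwrite(fn,cv2.cvtColor(im,cv2.COLOR_RGB2BGR)); np.savez('last_%s.npz'%name,im=im,d=d,f=k[0],cx=k[1],cy=k[2],R=k[3],t=k[4]); return im,d,k
def cloud(d,k):
    f,cx,cy,R,t=k; v,u=np.mgrid[0:400,0:640]
    P=np.stack([(u-cx)/f*d,(v-cy)/f*d,d],-1)
    W=(P-t)@R  # R^T(P-t)
    W[d<=0]=np.nan
    return W
def load(name):
    z=np.load('last_%s.npz'%name); return z['im'],z['d'],(float(z['f']),float(z['cx']),float(z['cy']),z['R'],z['t'])
E
python3 - <<'E'
from h import *
print(env.tips_ahead); print(env.state())
for n in("scene","top","wrist"):
    im,d,k=grab(n,'pics/%s0.png'%n); print(n,k,env.camera_info(n).keys())
E
```

```text
pics
190.8
{'time_s': 0.0, 'qpos': array([-7.67753970e+01,  1.83526412e+01,  8.97080680e+01, -2.23552350e-03,
        7.20411077e+01, -1.14769475e+00]), 'qvel': array([-0.09272604,  0.13369846,  0.05730767, -0.13211651, -0.08780155,
       -0.11294644]), 'effort': array([-1.53128422e-03, -4.12472391e+01, -2.31979913e+01,  7.24928523e-02,
        4.58385469e-02, -1.66860214e-04]), 'ee_pos': array([ 142.66800822, -556.849878  ,  403.89867213]), 'ee_rot': array([-1.79898161e+02,  8.55858195e-05,  1.43729890e+01]), 'force': array([-0.62657009,  0.11773728, -1.04231755]), 'torque': array([-0.0207939 , -0.02707122,  0.00127739]), 'gripper_width': 91.27653511915237}
scene (np.float64(453.7916754982774), 322.23261520157206, 196.19473337117975, array([[ 0.70610706,  0.70785574,  0.01878987],
       [ 0.38842551, -0.36500624, -0.84610642],
       [-0.59206287,  0.60474018, -0.53268271]]), array([-359.03369711, -142.83076239, 1769.46914802])) dict_keys(['vertical_fov', 'cx', 'cy', 'R', 't'])
top (np.float64(432.10252267491734), 316.231358796166, 200.35401407541016, array([[ 4.59509994e-03, -9.99989442e-01, -2.06759919e-05],
       [-9.77290371e-01, -4.48641394e-03, -2.11857035e-01],
       [ 2.11854705e-01,  9.93710695e-04, -9.77300668e-01]]), array([   7.11232419,  524.70806027, 1150.95932405])) dict_keys(['vertical_fov', 'cx', 'cy', 'R', 't'])
wrist (np.float64(359.61966455346544), 317.6393936159538, 203.00608219756563, array([[ 2.48830691e-01, -9.68546777e-01, -6.54292263e-04],
       [-9.35609840e-01, -2.40543380e-01,  2.58404934e-01],
       [-2.50434651e-01, -6.36869159e-02, -9.66036470e-01]]), array([-573.94385351,  -28.91667961,  388.5849886 ])) dict_keys(['vertical_fov', 'cx', 'cy', 'R', 't'])
```

View pics/scene0.png

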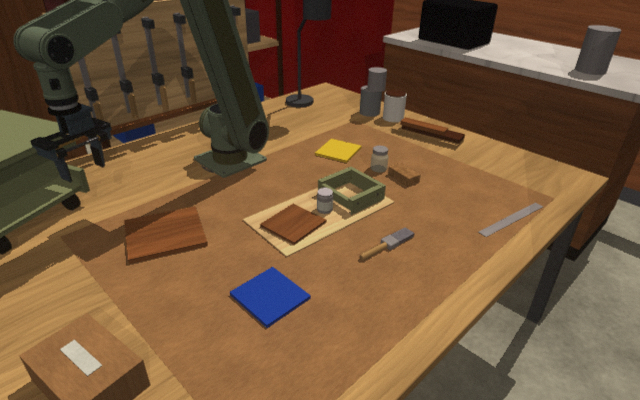

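View pics/top0.png

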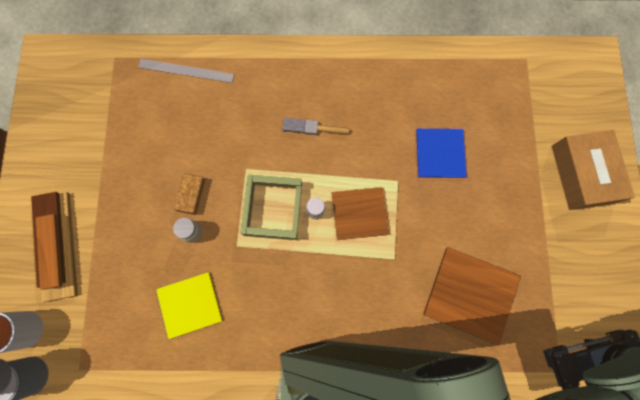

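View pics/wrist0.png

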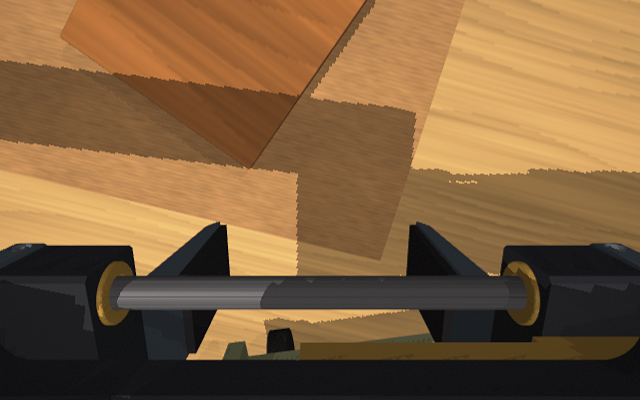

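The overhead view shows the board at about (320,214), the tray at (272,207), the tin at (316,207) and the small panel at (360,213). The larger brown panel at (472,295) is a look-alike to leave alone.

Run:
```python
from h import *
im,d,k=load('top'); W=cloud(d,k)
hsv=cv2.cvtColor(im,cv2.COLOR_RGB2HSV)
out={}
for n in("panel","tin","tray"):
    for s in env.silhouettes("top",n)[:3]:
        m=s["pixels"]; pts=W[m]; z=np.nanmedian(pts[:,2]); 
        print(n,round(s["conf"],2),np.round(s["uv"]),m.sum(),'z',np.round(np.nanpercentile(pts[:,2],[5,50,95]),1),'xy',np.nanmedian(pts[:,:2],0).round(1))
        if s["conf"]>.3: np.save('m_%s_%d.npy'%(n,int(s["uv"][0])),m)
def rect(m,zt,ztol):
    # pixel mask -> ray intersect plane zt -> minAreaRect
    f,cx,cy,R,t=k
    c,_=cv2.findContours(m.astype(np.uint8),cv2.RETR_EXTERNAL,cv2.CHAIN_APPROX_NONE); c=max(c,key=cv2.contourArea)[:,0,:].astype(float)
    dirs=np.stack([(c[:,0]-cx)/f,(c[:,1]-cy)/f,np.ones(len(c))],-1)@R; o=-t@R
    s=(zt-o[2])/dirs[:,2]; P=o+dirs*s[:,None]
    return cv2.minAreaRect(P[:,:2].astype(np.float32)),P
# board via depth heights
sub=slice(150,280),slice(220,420)
z=W[...,2]
print('bench z',np.nanmedian(z[300:340,240:280]),'board', np.nanmedian(z[225:245,305:325]),'panel',np.nanmedian(z[205:220,350:370]))
import glob
for fn in sorted(glob.glob('m_panel*.npy')+glob.glob('m_tray*.npy')):
    m=np.load(fn); zt=18 if 'panel' in fn else 62
    print(fn,rect(m,zt,0)[0])
```

```text
panel 0.95 [362. 212.] 2421 z [13. 17. 21.] xy [ 495.3 -115.1]
panel 0.81 [189. 304.] 2857 z [ 6.9 11.1 15. ] xy [237.8 359.8]
panel 0.61 [443. 154.] 2316 z [ 6.2 10.9 15.1] xy [ 680.4 -360.3]
tin 0.62 [319. 208.] 317 z [33.  74.5 78.7] xy [499.3  10.2]
tray 0.73 [303. 217.] 9344 z [ 1.3  5.8 61.1] xy [487.8  53.7]
bench z -0.06733913395383793 board 4.911567754549237 panel 17.189841249270177
m_panel_189.npy ((238.19744873046875, 356.43115234375), (142.60902404785156, 153.12451171875), 18.794601440429688)
m_panel_361.npy ((496.2641906738281, -115.32103729248047), (140.1763153076172, 148.6857452392578), 5.805004596710205)
m_panel_442.npy ((678.7123413085938, -357.85028076171875), (148.6591796875, 141.44471740722656), 0.2628108859062195)
m_tray_302.npy ((487.30621337890625, 3.448272705078125), (429.6395263671875, 222.5034637451172), 85.2866439819336)
```

Run:
```python
import cv2
im=cv2.imread('pics/top0.png')[160:270,225:410]
cv2.imwrite('pics/top0z.png',cv2.resize(im,None,fx=4.3,fy=4.3,interpolation=cv2.INTER_CUBIC))
```

```text
(no output)
```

View pics/top0z.png

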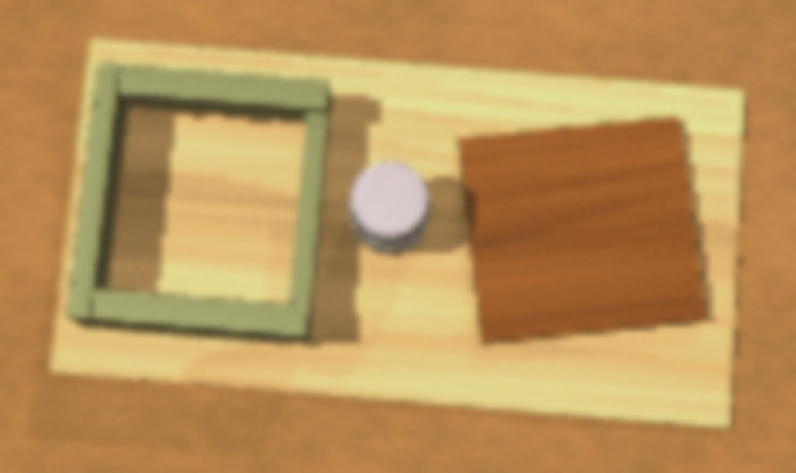

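```bash
cat >> h.py <<'E'
def unproj(uv,k,z):
    f,cx,cy,R,t=k; uv=np.atleast_2d(np.asarray(uv,float))
    dirs=np.stack([(uv[:,0]-cx)/f,(uv[:,1]-cy)/f,np.ones(len(uv))],-1)@R; o=-t@R
    return o+dirs*((z-o[2])/dirs[:,2])[:,None]
def contour(m):
    c,_=cv2.findContours(m.astype(np.uint8),cv2.RETR_EXTERNAL,cv2.CHAIN_APPROX_NONE); return max(c,key=cv2.contourArea)[:,0,:]
E
python3 - <<'E'
from h import *
im,d,k=load('top'); W=cloud(d,k); hsv=cv2.cvtColor(im,cv2.COLOR_RGB2HSV)
print('cam',-k[4]@k[3])
H,S,V=[hsv[...,i].astype(int) for i in range(3)]
print('board hsv',hsv[235,315],'bench',hsv[150,250],'tray',hsv[185,275],'panel',hsv[213,360])
# board: yellowish bright
zone=np.zeros(im.shape[:2],bool); zone[160:270,225:410]=1
m=zone&~((H>5)&(H<18)&(V<215)&(W[...,2]<3))
# everything higher than 2.5mm in zone, smoothed
zz=cv2.medianBlur(np.nan_to_num(W[...,2]).astype(np.float32),5)
m2=zone&((zz>3)|((H>=18)&(V>170)))
print(m2.sum())
m3=zone&(((H>=18)&(H<40)&(V>120)))
n,l,st,_=cv2.connectedComponentsWithStats(m3.astype(np.uint8)); print(st[1:6])
r=cv2.minAreaRect(unproj(contour(m3),k,6)[:,:2].astype(np.float32)); print('board hsv rect',r, cv2.boxPoints(r))
cv2.imwrite('pics/m3.png',cv2.resize((m3*255).astype(np.uint8)[160:270,225:410],None,fx=4,fy=4))
# tray top: 
mt=zone&(zz>50); c=contour(mt)
P=W[mt]; P=P[(P[:,2]>58)&(P[:,2]<66)]
r=cv2.minAreaRect(P[:,:2].astype(np.float32)); print('tray top rect',r,cv2.boxPoints(r),P[:,2].mean())
mp=np.load('m_panel_361.npy'); r=cv2.minAreaRect(unproj(contour(mp),k,18)[:,:2].astype(np.float32));print('panel',r,cv2.boxPoints(r))
mt=np.load('m_tin_319.npy') if __import__('os').path.exists('m_tin_319.npy') else np.load('m_tin_318.npy')
P=W[mt]; P=P[(P[:,2]>70)&(P[:,2]<85)]; print('tin',cv2.minEnclosingCircle(P[:,:2].astype(np.float32)),np.mean(P,0))
for n in ("block","jar","brush"):
    for s in env.silhouettes("top",n)[:1]:
        P=W[s["pixels"]]; print(n,s["conf"],np.nanmin(P,0).round(),np.nanmax(P,0).round())
E
```

```text
cam [ 268.92330461    8.32258606 1235.99655747]
board hsv [ 23 107 227] bench [ 15 156 180] tray [ 22 111  87] panel [ 13 186 148]
12415
[[ 236  168  163   92 8338]
 [ 255  186    2    2    3]
 [ 260  186    4    3    6]
 [ 254  190    8    5   16]
 [ 305  191    2    2    2]]
board hsv rect ((499.3634948730469, 3.843994140625), (454.69140625, 234.4584503173828), 85.51467895507812) [[ 364.71402 -213.63768]
 [ 598.4544  -231.97319]
 [ 634.01294  221.32567]
 [ 400.27258  239.66118]]
tray top rect ((506.2872009277344, 99.54977416992188), (224.18699645996094, 169.3375244140625), 85.84567260742188) [[413.72046   -6.115532]
 [582.6131   -18.382881]
 [598.85394  205.21509 ]
 [429.9613   217.48242 ]] 61.284912773329104
panel ((496.2641906738281, -115.32103729248047), (140.1763153076172, 148.6857452392578), 5.805004596710205) [[ 419.01617   -48.448345]
 [ 434.05475  -196.37161 ]
 [ 573.5122   -182.19373 ]
 [ 558.47363   -34.270462]]
tin ((505.53704833984375, 11.74947738647461), 23.91423797607422) [504.98951976  11.75239764  75.41367498]
block 0.78 [492. 337.  -6.] [612. 422.  42.]
jar 0.74 [410. 334.  -4.] [470. 424.  91.]
brush 0.58 [738. -85.  -8.] [796. 110.  26.]
```

View pics/m3.png

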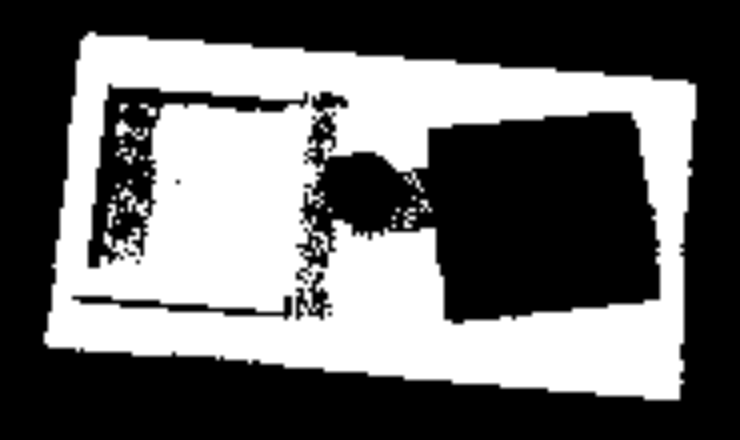

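servo_tool --pt "0 0 -10.2 0 0 0 1" --pt "0 0 -10.2 0 0 0 1" --pt "0 0 -10.2 0 0 0 1" --pt "0 0 -10.2 0 0 0 1" --pt "0 0 -10.2 0 0 0 1" --pt "0 0 -10.2 0 0 0 1" --pt "0 0 -10 0 0 0 1" --pt "0 0 0 5.4 2.9 0 1" --pt "0 0 0 5.4 2.9 0 1" --pt "0 0 0 5.4 2.9 0 1" --newtons 20

```text
time_s: 1.7
ee_pos: [242.6, -400.7, 404.8]
ee_rot: [180.0, 0.0, 85.5]
force: [0.6, -1.0, 0.3]
gripper_width: 91.2
```

servo_tool --pt "0 0 0 5.4 2.9 0 1" --pt "0 0 0 5.4 2.9 0 1" --pt "0 0 0 5.4 2.9 0 1" --pt "0 0 0 5.4 2.9 0 1" --pt "0 0 0 5.4 2.9 0 1" --pt "0 0 0 5.4 2.9 0 1" --pt "0 0 0 5.4 2.9 0 1" --pt "0 0 0 5.4 2.6 0 1" --pt "0 0 0 0 0 2 1" --pt "0 0 0 0 0 0 1"

```text
time_s: 2.95
ee_pos: [503.3, 11.4, 383.4]
ee_rot: [-179.8, 0.0, 85.7]
force: [-0.1, -0.1, 0.2]
gripper_width: 91.0
```

Run:
```python
from h import *
s=env.state(); print(s['time_s'],s['ee_pos'],s['ee_rot'],s['qpos'])
im,d,k=grab('wrist','pics/wrist1.png'); print(-k[4]@k[3], k[3][2])
```

```text
2.95 [503.34104407  11.44527016 383.41334281] [-1.79788899e+02  3.06424706e-02  8.56538992e+01] [-2.03833919e-03  1.28234921e+01  1.00626814e+02 -1.58500692e-02
  6.67625108e+01  4.35039946e+00]
[508.65106269  84.74785463 361.86104027] [-0.02247402 -0.259014   -0.96561207]
```

View pics/wrist1.png

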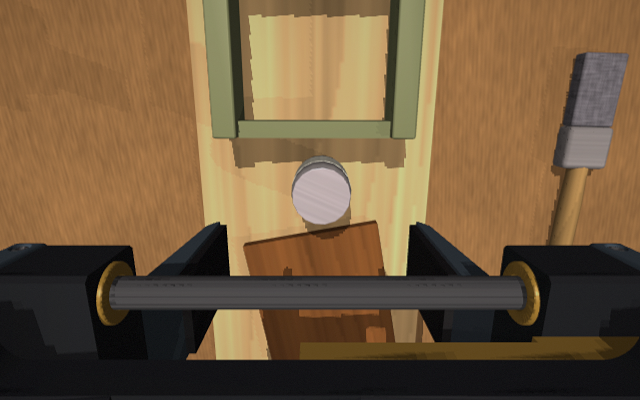

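The wrist view shows the tin's lid at (321,195), the tray's front rail at row 130, and the panel's leading edge at about row 230.

Run:
```python
from h import *
im,d,k=load('wrist'); W=cloud(d,k)
m=(W[...,2]>70)&(W[...,2]<85); m[:150]=0;m[250:]=0;m[:,:270]=0;m[:,370:]=0
c=contour(m); print(m.sum(),cv2.minEnclosingCircle(unproj(c,k,76)[:,:2].astype(np.float32)))
# tray outer front corners at top z 62 : px (213,138),(416,138); rail
print(unproj([(213,138),(416,138),(238,138),(392,138)],k,62).round(1))
print(unproj([(238,137),(392,137)],k,52).round(1))
print('board edges',unproj([(187,0),(210,200),(443,0),(413,200)],k,6).round(1))
print('panel lead',unproj([(246,244),(376,221)],k,18).round(1))
```

```text
2575 ((504.89935302734375, 13.53782844543457), 24.017541885375977)
[[419.8  66.   62. ]
 [586.5  53.5  62. ]
 [440.4  64.5  62. ]
 [566.9  55.   62. ]]
[[438.2  64.7  52. ]
 [568.8  54.9  52. ]]
board edges [[398.4 184.6   6. ]
 [390.7   0.7   6. ]
 [625.5 167.3   6. ]
 [597.8 -14.8   6. ]]
panel lead [[424.4 -45.3  18. ]
 [557.6 -30.5  18. ]]
```

servo_tool --pt "0 0 0 0.14 0.16 3 1" --pt "0 0 0 0 0 4 1" --pt "0 0 0 0 0 4 1" --pt "0 0 0 0 0 3 1" --pt "0 0 0 0 0 2 1" --pt "0 0 0 0 0 0 1" --pt "0 0 0 0 0 0 0" --pt "0 0 0 0 0 0 0" --pt "0 0 0 0 0 0 0" --pt "0 0 0 0 0 0 0" --newtons 20

```text
time_s: 4.25
ee_pos: [505.4, 12.1, 225.1]
ee_rot: [180.0, 0.0, 85.6]
force: [-0.1, -0.7, -0.2]
gripper_width: 54.4
```

servo_tool --pt "0 0 0 0 0 0 0" --pt "0 0 0 0 0 -0.5 0" --pt "0 0 0 0 0 -1.5 0" --pt "0 0 0 0 0 -2.5 0" --pt "0 0 0 0 0 -2.5 0" --pt "0 0 0 -1 0 -0.5 0" --pt "0 0 0 -2.5 0 0 0" --pt "0 0 0 -4 0 0 0" --pt "0 0 0 -4 0 0 0" --pt "0 0 0 -4 0 0 0"

```text
time_s: 5.5
ee_pos: [492.7, -144.1, 299.2]
ee_rot: [-179.9, 0.0, 85.6]
force: [0.2, -0.1, -2.2]
gripper_width: 51.4
```

servo_tool --pt "0 0 0 -4 0 0 0" --pt "0 0 0 -4 0 0 0" --pt "0 0 0 -4 0 0 0" --pt "0 0 0 -3 0 0 0" --pt "0 0 0 -2 0 0 0" --pt "0 0 0 -1 0 0 0" --pt "0 0 0 0 0 1 0" --pt "0 0 0 0 0 2 0" --pt "0 0 0 0 0 2 0" --pt "0 0 0 0 0 1 0"

```text
time_s: 6.75
ee_pos: [479.2, -320.6, 238.1]
ee_rot: [-179.9, -0.1, 85.6]
force: [0.5, -0.5, -2.7]
gripper_width: 51.4
```

Run:
```python
from h import *
s=env.state(); print(s['time_s'],s['ee_pos'],s['ee_rot'],s['gripper_width'],s['force'])
im,d,k=grab('scene','pics/scene2.png'); W=cloud(d,k)
cv2.imwrite('pics/scene2z.png',cv2.resize(cv2.cvtColor(im,cv2.COLOR_RGB2BGR)[120:320,120:440],None,fx=2.5,fy=2.5,interpolation=cv2.INTER_CUBIC))
```

```text
6.75 [ 479.20909759 -320.61325302  238.12180498] [-1.79850177e+02 -1.04373933e-01  8.56366647e+01] 51.42153175510821 [ 0.45686256 -0.49817862 -2.73248695]
```

View pics/scene2z.png

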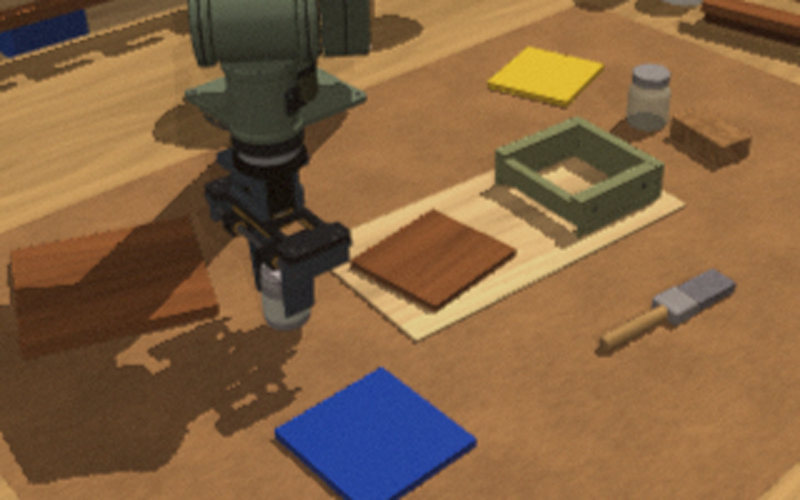

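The tin is held upright above clear bench behind the board, between the blue panel and the large brown one. Lowering it.

servo_tool --pt "0 0 0 0 0 0.6 0" --pt "0 0 0 0 0 0.5 0" --pt "0 0 0 0 0 0.3 0" --pt "0 0 0 0 0 0.2 0" --pt "0 0 0 0 0 0.1 0" --pt "0 0 0 0 0 0 0" --pt "0 0 0 0 0 0 0" --pt "0 0 0 0 0 0 0" --pt "0 0 0 0 0 0 0" --pt "0 0 0 0 0 0 0"

```text
time_s: 8.05
ee_pos: [479.5, -321.9, 222.8]
ee_rot: [180.0, 0.0, 85.6]
force: [0.1, 0.5, -2.2]
gripper_width: 51.8
```

servo_tool --pt "0 0 0 0 0 0.1 0" --pt "0 0 0 0 0 0.1 0" --pt "0 0 0 0 0 0.1 0" --pt "0 0 0 0 0 0.05 0" --pt "0 0 0 0 0 0 0" --pt "0 0 0 0 0 0 0" --pt "0 0 0 0 0 0 0.58" --pt "0 0 0 0 0 0 0.6" --pt "0 0 0 0 0 0 0.65" --pt "0 0 0 0 0 0 0.75"

```text
time_s: 9.3
ee_pos: [479.5, -322.0, 219.4]
ee_rot: [180.0, 0.0, 85.6]
force: [0.3, 0.6, -0.2]
gripper_width: 66.3
```

servo_tool --pt "0 0 0 0 0 0 0.85" --pt "0 0 0 0 0 0 1" --pt "0 0 0 0 0 0 1" --pt "0 0 0 0 0 -2 1" --pt "0 0 0 0 0 -4 1" --pt "0 0 0 0 0 -5 1" --pt "0 0 0 0 0 -5 1" --pt "0 0 0 3 0 -4 1" --pt "0 0 0 4 0 0 1" --pt "0 0 0 0 0 0 1"

```text
time_s: 10.55
ee_pos: [484.7, -250.2, 420.0]
ee_rot: [180.0, 0.0, 85.7]
force: [-0.7, 0.4, -0.4]
gripper_width: 91.3
```

Run:
```python
from h import *
s=env.state(); print(s['time_s'],s['ee_pos'],s['ee_rot'],s['gripper_width'],s['force'])
im,d,k=grab('scene','pics/scene3.png'); W=cloud(d,k)
cv2.imwrite('pics/scene3z.png',cv2.resize(cv2.cvtColor(im,cv2.COLOR_RGB2BGR)[120:320,120:440],None,fx=2.5,fy=2.5,interpolation=cv2.INTER_CUBIC))
grab('wrist','pics/wrist3.png');grab('top','pics/top3.png')
```

```text
10.55 [ 484.72484088 -250.23377487  419.99021038] [1.79951150e+02 9.89957185e-06 8.57236589e+01] 91.25738990743243 [-0.69828024  0.44343947 -0.39096697]
```

View pics/scene3z.png

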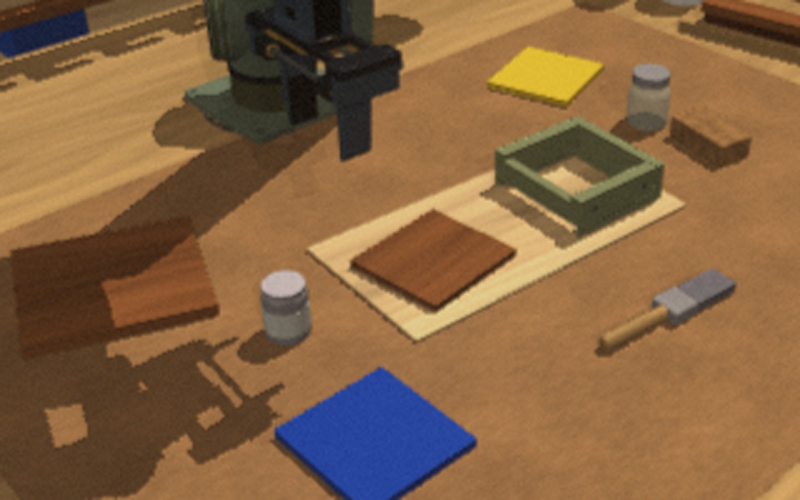

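View pics/wrist3.png

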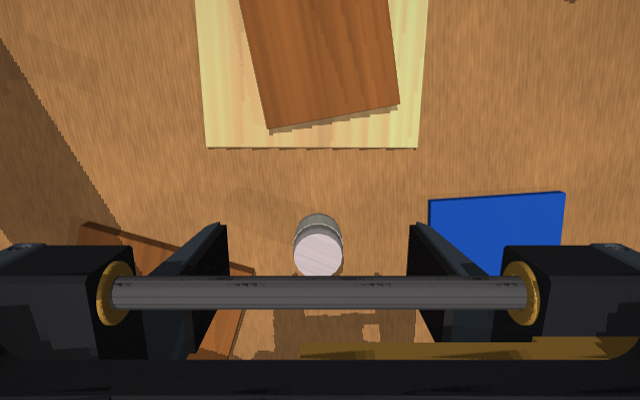

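View pics/top3.png

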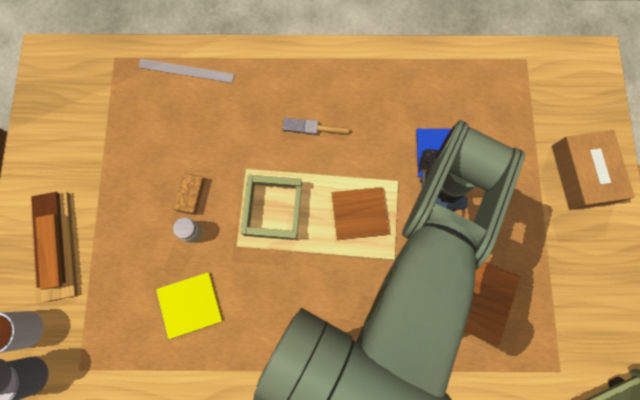

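The tin stands upright on the bench at about (285,305) in the zoomed scene view, clear of the board. The panel has not moved. Next I refine the panel and tray poses in the tray frame.

```bash
cat >> h.py <<'E'
O=np.array([503.,59.]); A=np.radians(85.7)
EX=np.array([np.cos(A),np.sin(A)]); EY=np.array([-EX[1],EX[0]])
def tray(p): p=np.atleast_2d(p)[:,:2]-O; return np.stack([p@EX,p@EY],-1)
def fitpanel(im,k,zone):
    hsv=cv2.cvtColor(im,cv2.COLOR_RGB2HSV).astype(int); m=np.zeros(im.shape[:2],np.uint8)
    u0,u1,v0,v1=zone
    h=hsv[v0:v1,u0:u1]; m[v0:v1,u0:u1]=(h[...,1]>165)&(h[...,2]<185)&(h[...,0]<17)
    m=cv2.morphologyEx(m,cv2.MORPH_OPEN,np.ones((3,3),np.uint8)); c=contour(m)
    P=tray(unproj(c,k,18)); r=cv2.minAreaRect(P.astype(np.float32)); return r,P,m
E
python3 - <<'E'
from h import *
im,d,k=load('top'); r,P,m=fitpanel(im,k,(322,396,182,246)); print('top',r,m.sum())
mm=[s for s in env.silhouettes('top','panel') if abs(s['uv'][0]-360)<20]
for s in mm: print('sil',cv2.minAreaRect(tray(unproj(contour(s['pixels']),k,18)).astype(np.float32)))
im,d,k=load('wrist'); print('wrist rear corners',tray(unproj([(268,130),(399,103)],k,18)),'board rear', tray(unproj([(207,149),(417,148)],k,6)))
W=cloud(d,k); 
sil=env.silhouettes('wrist','tin'); 
for s in sil[:1]:
    P=W[s['pixels']]; P=P[P[:,2]>60]; print('tin',np.nanmedian(P,0),np.nanpercentile(P[:,2],[5,95]))
s=env.state(); print('tcp',tray(s['ee_pos'][None]),s['ee_pos'])
E
```

```text
top ((-174.89956665039062, -7.2102508544921875), (147.5845184326172, 136.25433349609375), 10.289559364318848) 2392
sil ((-175.51626586914062, -7.276611328125), (152.7096405029297, 141.11834716796875), 10.691954612731934)
wrist rear corners [[-261.27403063   46.23595277]
 [-234.2527227   -88.07293251]] board rear [[-282.27819497  114.72072653]
 [-281.15637989 -112.99803134]]
tin [ 479.72889111 -318.94125787   68.71592687] [67.02630775 69.87296151]
tcp [[-312.40854278   -5.29134381]] [ 484.85245459 -252.92589267  418.73282092]
```

servo_tool --pt "0 0 0 1 0.7 3 1" --pt "0 0 0 1 0 4.5 1" --pt "0 0 0 0 0 4.5 1" --pt "0 0 0 0 0 4 1" --pt "0 0 0 0 0 3 1" --pt "0 0 0 0 0 1.5 1" --pt "0 0 0 0 0 1 1" --pt "0 0 0 0 0 0.3 1" --pt "0 0 0 0 0 0 1" --pt "0 0 0 0 0 0 1"

```text
time_s: 12.05
ee_pos: [493.7, -232.9, 202.1]
ee_rot: [179.9, 0.0, 85.6]
force: [-0.4, -0.3, -0.1]
gripper_width: 91.3
```

servo_tool --pt "0 0 0 0.8 0 0.2 1" --pt "0 0 0 0.6 0 0 1" --pt "0 0 0 0.5 0 0 1" --pt "0 0 0 0.5 0 0 1" --pt "0 0 0 0.6 0 0 1" --pt "0 0 0 0.6 0 0 1" --pt "0 0 0 0.6 0 0 1" --pt "0 0 0 0.6 0 0 1" --pt "0 0 0 0.6 0 0 1" --pt "0 0 0 0.6 0 0 1"

```text
time_s: 13.3
ee_pos: [498.1, -172.6, 199.3]
ee_rot: [180.0, 0.0, 85.6]
force: [-0.4, -1.8, 0.6]
gripper_width: 90.9
```

Run:
```python
from h import *
s=env.state(); print(s['time_s'],s['ee_pos'],tray(s['ee_pos'][None]),s['ee_rot'],s['gripper_width'],s['force'])
im,d,k=grab('wrist','pics/wrist4.png')
grab('top','pics/top4.png')
```

```text
13.3 [ 498.11810257 -172.55441892  199.27705047] [[-231.2686626   -12.49349998]] [1.79981877e+02 5.33508411e-03 8.55546019e+01] 90.92632883590677 [-0.3853952  -1.78044554  0.60613414]
```

View pics/wrist4.png

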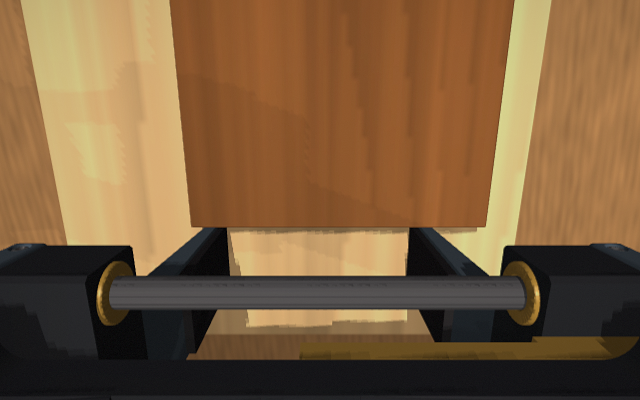

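View pics/top4.png

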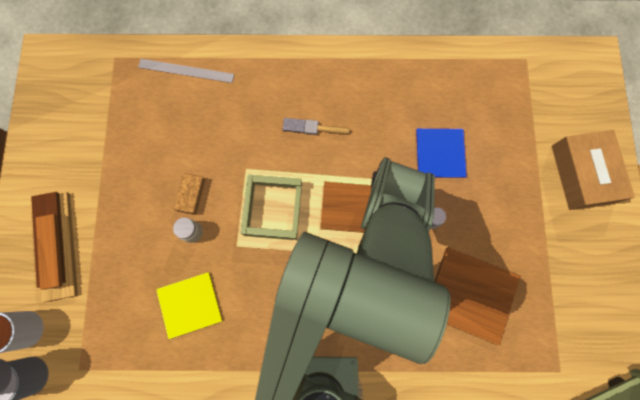

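The panel now sits square to the gripper, with its rear edge along row 228 from u=191 to 487. I'll measure its offset.

Run:
```python
from h import *
im,d,k=load('wrist')
hsv=cv2.cvtColor(im,cv2.COLOR_RGB2HSV).astype(int)
m=((hsv[...,1]>165)&(hsv[...,2]<215)&(hsv[...,0]<15)).astype(np.uint8); m[235:]=0; m[:,:120]=0; m[:,560:]=0
m=cv2.morphologyEx(m,cv2.MORPH_OPEN,np.ones((5,5),np.uint8))
L=[];Rr=[]
for v in range(5,221,3):
    c=np.where(m[v])[0]
    if len(c)>100: L.append((c.min()-.5,v)); Rr.append((c.max()+.5,v))
B=[(c,np.where(m[:,c])[0].max()+.5) for c in range(205,475,5) if m[:,c].any()]
for n,q in (('L',L),('R',Rr),('rear',B)):
    P=tray(unproj(q,k,18)); 
    a=0 if n!='rear' else 1
    p=np.polyfit(P[:,a],P[:,1-a],1); res=P[:,1-a]-np.polyval(p,P[:,a]); print(n,'slope deg',np.degrees(np.arctan(p[0])).round(2),'mean',P.mean(0).round(1),'resid',res.std().round(2))
# board edges
E=[]
for n,(lo,hi,z) in {'boardL':(0,150,6),'boardR':(520,639,6)}.items():
    q=[]
    for v in range(5,200,5):
        row=(hsv[v,:,0]>=19)|((hsv[v,:,1]<115)); 
        c=np.where(row[lo:hi])[0]
        if len(c): q.append(((c.min()+lo) if n=='boardL' else c.max()+lo,v))
    P=tray(unproj(q,k,z)); print(n,np.median(P[:,1]).round(1),np.polyfit(P[:,0],P[:,1],1))
r,P,mm=fitpanel(*(load('top')[i] for i in (0,2)),(310,368,175,240)); print('top',r)
t=P; print('lead x',np.percentile(P[:,0],98),'y',P[:,1].min(),P[:,1].max())
```

```text
L slope deg -0.06 mean [-160.9   46.4] resid 0.13
R slope deg -0.13 mean [-161.2  -90.9] resid 0.13
rear slope deg 0.11 mean [-212.2  -21.8] resid 0.13
boardL 114.8 [-1.64715185e-04  1.14768128e+02]
boardR -112.7 [-1.37591638e-03 -1.12926577e+02]
top ((-129.32952880859375, -22.25749969482422), (135.92691040039062, 127.32018280029297), 89.64191436767578)
lead x -65.92114145771318 y -90.56836593030295 45.62847468767015
```

The panel is square (yaw about 0.1° off) but offset to y ≈ -22.5 mm. I'll centre it with a side push from the -y side using closed fingers.

servo_tool --pt "0 0 0 -1 0 0 1" --pt "0 0 0 0 0 -3 0.5" --pt "0 0 0 0 0 -3 0" --pt "0 0 0 2.6 2.7 0 0" --pt "0 0 0 2.6 2.7 0 0" --pt "0 0 0 2.6 2.7 0 0" --pt "0 0 0 2.5 2.7 0 0" --pt "0 0 0 0 0 2.5 0" --pt "0 0 0 0 0 2 0" --pt "0 0 0 0 0 0 0"

```text
time_s: 14.65
ee_pos: [612.4, -89.0, 212.5]
ee_rot: [-179.8, -0.0, 85.5]
force: [0.0, -0.2, -0.8]
gripper_width: 4.2
```

Run:
```python
from h import *
s=env.state(); print(s['time_s'],s['ee_pos'],tray(s['ee_pos'][None]),s['ee_rot'],s['gripper_width'],s['force'])
im,d,k=grab('scene','pics/scene5.png')
cv2.imwrite('pics/scene5z.png',cv2.resize(cv2.cvtColor(im,cv2.COLOR_RGB2BGR)[120:320,160:480],None,fx=2.5,fy=2.5,interpolation=cv2.INTER_CUBIC))
```

```text
14.65 [612.41754937 -89.00877256 212.53108797] [[-139.38815908 -120.2070629 ]] [-1.79785015e+02 -2.14827179e-02  8.55328462e+01] 4.188816196475368 [ 0.04325814 -0.24400833 -0.81868598]
```

View pics/scene5z.png

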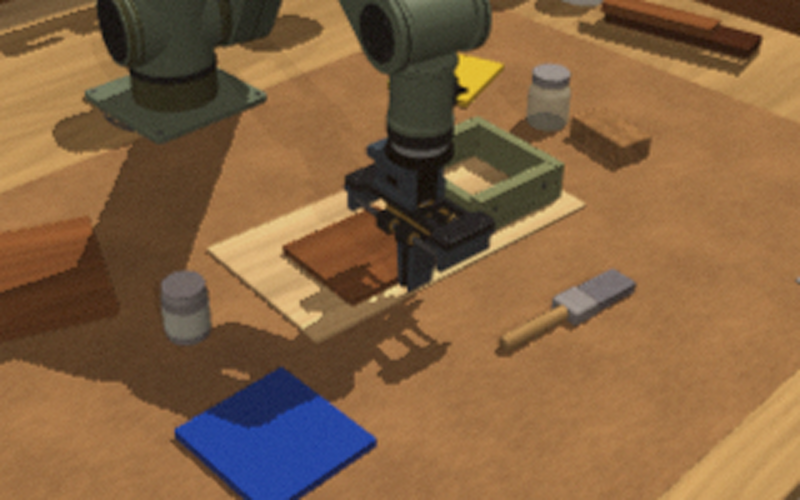

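servo_tool --pt "0 0 0 0 0 0.9 0" --pt "0 0 0 0 0 0.3 0" --pt "0 0 0 0 -0.8 0 0" --pt "0 0 0 0 -0.4 0 0" --pt "0 0 0 0 -0.4 0 0" --pt "0 0 0 0 -0.4 0 0" --pt "0 0 0 0 -0.4 0 0" --pt "0 0 0 0 -0.4 0 0" --pt "0 0 0 0 -0.4 0 0" --pt "0 0 0 0 -0.2 0 0"

```text
time_s: 15.95
ee_pos: [579.0, -85.9, 202.5]
ee_rot: [179.9, 0.0, 85.6]
force: [1.7, 0.1, 1.7]
gripper_width: 0.4
```

Run:
```python
from h import *
s=env.state(); print(s['time_s'],s['ee_pos'],tray(s['ee_pos'][None]),s['ee_rot'],s['gripper_width'],s['force'])
im,d,k=grab('wrist','pics/wrist6.png'); grab('top','pics/top6.png')
```

```text
15.95 [578.99415939 -85.93268256 202.50783733] [[-138.82677109  -86.64711399]] [1.79944556e+02 8.84757195e-03 8.55683327e+01] 0.4288061757222599 [1.74617698 0.0946625  1.74344174]
```

View pics/wrist6.png

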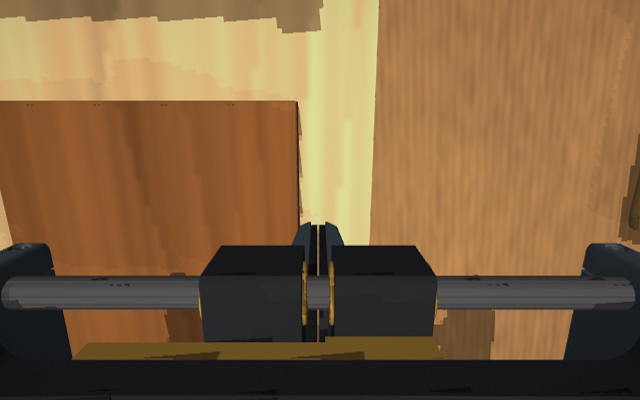

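View pics/top6.png

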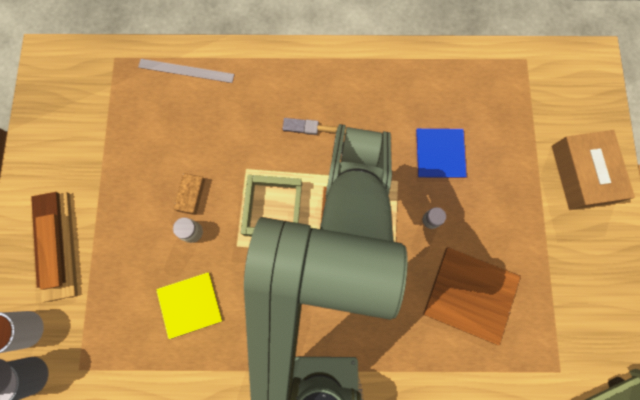

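```bash
cat > me.py <<'E'
from h import *
def measure(vmax=220,umin=5,umax=635,save=None):
    im,d,k=load('wrist'); hsv=cv2.cvtColor(im,cv2.COLOR_RGB2HSV).astype(int)
    m=((hsv[...,1]>160)&(hsv[...,2]<215)&(hsv[...,0]<15)).astype(np.uint8); m[vmax:]=0; m[:,:umin]=0; m[:,umax:]=0
    m=cv2.morphologyEx(m,cv2.MORPH_OPEN,np.ones((5,5),np.uint8))
    n,l,st,_=cv2.connectedComponentsWithStats(m); m=(l==1+np.argmax(st[1:,4])).astype(np.uint8)
    v,u=np.where(m); print('mask',u.min(),u.max(),v.min(),v.max())
    if save: cv2.imwrite(save,m*255)
    return im,k,m
def line(q,k,z,along):
    P=tray(unproj(q,k,z)); a=along; p=np.polyfit(P[:,a],P[:,1-a],1); r=P[:,1-a]-np.polyval(p,P[:,a]); g=abs(r-np.median(r))<1.5
    p=np.polyfit(P[g,a],P[g,1-a],1); r=P[g,1-a]-np.polyval(p,P[g,a])
    return np.degrees(np.arctan(p[0])).round(2),P[g].mean(0).round(1),r.std().round(2),g.sum()
E
python3 - <<'E'
from me import *
im,k,m=measure(save='pics/m6.png')
print('R',line([(np.where(m[v])[0].max()+.5,v) for v in range(110,215,3)],k,18,0))
print('lead',line([(c,np.where(m[:,c])[0].min()-.5) for c in range(20,285,5) if m[:,c].any()],k,18,1))
hsv=cv2.cvtColor(im,cv2.COLOR_RGB2HSV).astype(int)
for v in (60,120,180,210):
    print(v,hsv[v,365:385:2].tolist())
    break
print('boardR',tray(unproj([(378.5,30),(376,110),(372,200)],k,6)))
E
```

```text
mask 5 298 101 219
R (np.float64(-0.1), array([-89.7, -77.9]), np.float64(0.12), np.int64(35))
lead (np.float64(0.1), array([-62.8, -13.9]), np.float64(0.06), np.int64(53))
60 [[24, 98, 219], [24, 94, 220], [25, 92, 219], [26, 91, 219], [27, 88, 219], [28, 85, 221], [15, 138, 179], [15, 142, 171], [15, 143, 166], [15, 141, 168]]
boardR [[ -32.50172039 -114.12128007]
 [ -67.05987634 -114.40575459]
 [-110.86630527 -114.16922755]]
```

View pics/m6.png

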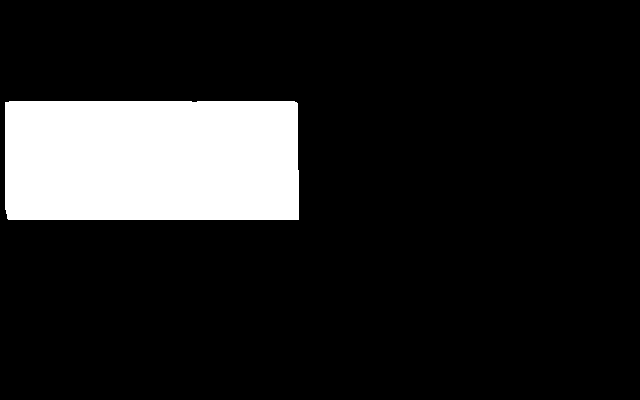

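servo_tool --pt "0 0 0 0 -0.3 0 0" --pt "0 0 0 0 -0.3 0 0" --pt "0 0 0 0 -0.2 0 0" --pt "0 0 0 0 0 0 0" --pt "0 0 0 0 0 0 0" --pt "0 0 0 0 0 0 0" --pt "0 0 0 0 0 0 0" --pt "0 0 0 0 0 0 0" --pt "0 0 0 0 0 0 0" --pt "0 0 0 0 0 0 0"

```text
time_s: 17.3
ee_pos: [570.9, -85.3, 202.1]
ee_rot: [-180.0, 0.0, 85.6]
force: [1.8, -1.2, 0.9]
gripper_width: 0.3
```

Run:
```python
from me import *
s=env.state(); print(s['time_s'],s['ee_pos'],tray(s['ee_pos'][None]),s['ee_rot'],s['gripper_width'],s['force'])
grab('wrist','pics/wrist7.png')
im,k,m=measure()
print('R',line([(np.where(m[v])[0].max()+.5,v) for v in range(110,215,3) if m[v].any()],k,18,0))
print('lead',line([(c,np.where(m[:,c])[0].min()-.5) for c in range(20,275,5) if m[:,c].any()],k,18,1))
hsv=cv2.cvtColor(im,cv2.COLOR_RGB2HSV).astype(int)
q=[]
for v in range(40,200,5):
    c=np.where((hsv[v,320:460,0]<18)&(hsv[v,320:460,1]>125))[0]; q.append((c.min()+320-.5,v))
print('boardR',line(q,k,6,0))
```

```text
17.3 [570.93982922 -85.285729   202.13276918] [[-138.78554204  -78.56694794]] [-1.79978630e+02  4.17895086e-03  8.55712002e+01] 0.2614494083754102 [ 1.81679533 -1.23020053  0.85846049]
mask 5 298 101 219
R (np.float64(-0.14), array([-89.5, -69.6]), np.float64(0.13), np.int64(35))
lead (np.float64(0.09), array([-62.7,  -3.5]), np.float64(0.06), np.int64(51))
boardR (np.float64(-0.05), array([ -71.1, -113.8]), np.float64(0.14), np.int64(32))
```

View pics/wrist7.png

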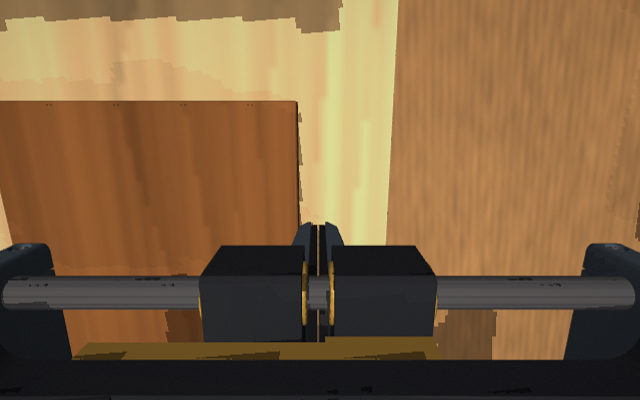

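servo_tool --pt "0 0 0 0 0.8 0 0" --pt "0 0 0 0 0.2 -3 0" --pt "0 0 0 0 0 -3 0.3" --pt "0 0 0 -2.7 -2.2 0 1" --pt "0 0 0 -2.7 -2.2 0 1" --pt "0 0 0 -2.7 -2.2 0 1" --pt "0 0 0 -2.7 -2.2 0 1" --pt "0 0 0 0 0 0 1" --pt "0 0 0 0 0 0 1" --pt "0 0 0 0 0 0 1"

```text
time_s: 18.6
ee_pos: [485.6, -186.4, 262.2]
ee_rot: [180.0, -0.0, 85.6]
force: [0.2, 0.5, -0.2]
gripper_width: 77.6
```

Run:
```python
from me import *
s=env.state(); print(s['time_s'],s['ee_pos'],tray(s['ee_pos'][None]),s['ee_rot'],s['gripper_width'],s['force'])
grab('wrist','pics/wrist8.png')
```

```text
18.6 [ 485.64056058 -186.39268231  262.16262747] [[-246.00352335   -1.08865598]] [ 1.79989783e+02 -5.36557996e-03  8.56295769e+01] 77.56777122105954 [ 0.1613573   0.5088546  -0.22858621]
```

View pics/wrist8.png

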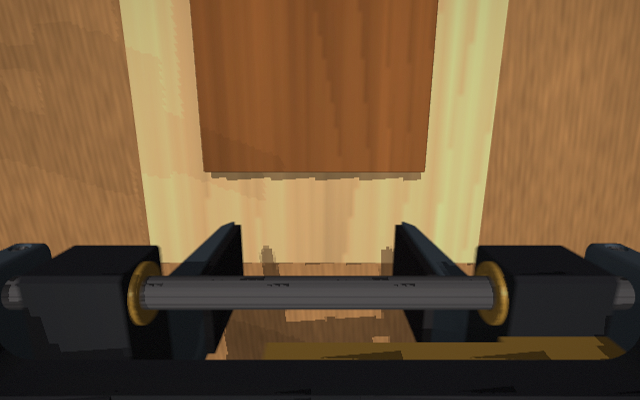

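servo_tool --pt "0 0 0 0 0 2 1" --pt "0 0 0 0 0 2 1" --pt "0 0 0 0 0 1.6 1" --pt "0 0 0 0 0 0.6 1" --pt "0 0 0 0.6 0 0 1" --pt "0 0 0 0.6 0 0 1" --pt "0 0 0 0.8 0 0 1" --pt "0 0 0 0.8 0 0 1" --pt "0 0 0 1 0 0 1" --pt "0 0 0 1 0 0 1"

```text
time_s: 19.9
ee_pos: [488.8, -138.6, 200.5]
ee_rot: [180.0, 0.0, 85.6]
force: [-0.5, -2.3, 1.4]
gripper_width: 91.5
```

Run:
```python
from me import *
s=env.state(); print(s['time_s'],s['ee_pos'],tray(s['ee_pos'][None]),s['ee_rot'],s['gripper_width'],s['force'])
grab('wrist','pics/wrist9.png')
im,k,m=measure(vmax=225,umin=100,umax=540)
rows=range(60,215,3)
print('R',line([(np.where(m[v])[0].max()+.5,v) for v in rows],k,18,0))
print('L',line([(np.where(m[v])[0].min()-.5,v) for v in rows],k,18,0))
```

```text
19.9 [ 488.77356358 -138.55033233  200.52092536] [[-198.06093461   -0.6256815 ]] [1.79956010e+02 2.57530719e-02 8.55741920e+01] 91.48575457866703 [-0.51681432 -2.25958561  1.37773765]
mask 142 482 0 224
R (np.float64(-0.14), array([-138.2,  -67.3]), np.float64(0.13), np.int64(52))
L (np.float64(-0.07), array([-138.,   70.]), np.float64(0.13), np.int64(52))
```

View pics/wrist9.png

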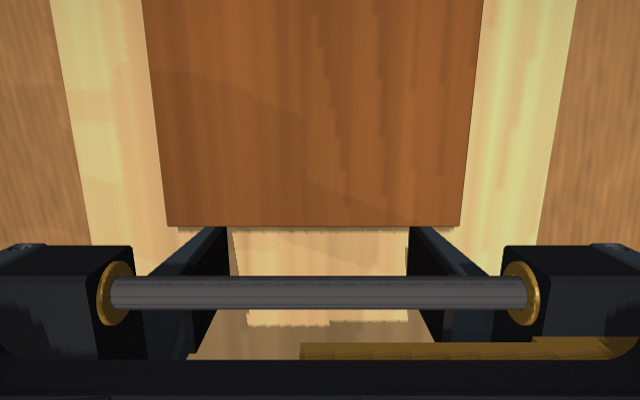

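servo_tool --pt "0 0 0 0.6 0 0 1" --pt "0 0 0 0.6 0 0 1" --pt "0 0 0 0.6 0 0 1" --pt "0 0 0 0.6 0 0 1" --pt "0 0 0 0.6 0 0 1" --pt "0 0 0 0.6 0 0 1" --pt "0 0 0 0.6 0 0 1" --pt "0 0 0 0.6 0 0 1" --pt "0 0 0 0.6 0 0 1" --pt "0 0 0 0.6 0 0 1"

```text
time_s: 21.2
ee_pos: [493.3, -78.9, 200.2]
ee_rot: [-180.0, 0.0, 85.6]
force: [-0.4, -2.5, 1.0]
gripper_width: 90.9
```

Run:
```python
from me import *
s=env.state(); print(s['time_s'],s['ee_pos'],tray(s['ee_pos'][None]),s['ee_rot'],s['gripper_width'],s['force'],s['torque'])
grab('wrist','pics/wrist10.png')
im,k,m=measure(vmax=225,umin=100,umax=540)
rows=range(140,215,3)
print('R',line([(np.where(m[v])[0].max()+.5,v) for v in rows],k,18,0))
print('L',line([(np.where(m[v])[0].min()-.5,v) for v in rows],k,18,0))
```

```text
21.2 [493.26861153 -78.86345636 200.24210356] [[-138.20503626   -0.63283053]] [-1.79999063e+02  2.50585198e-03  8.55676014e+01] 90.86752560522905 [-0.4218723  -2.54119638  0.99253836] [-0.43098257  0.00151746 -0.0367904 ]
mask 143 484 0 224
R (np.float64(-0.07), array([-95.5, -67.6]), np.float64(0.14), np.int64(25))
L (np.float64(0.12), array([-95.3,  69.8]), np.float64(0.13), np.int64(25))
```

View pics/wrist10.png

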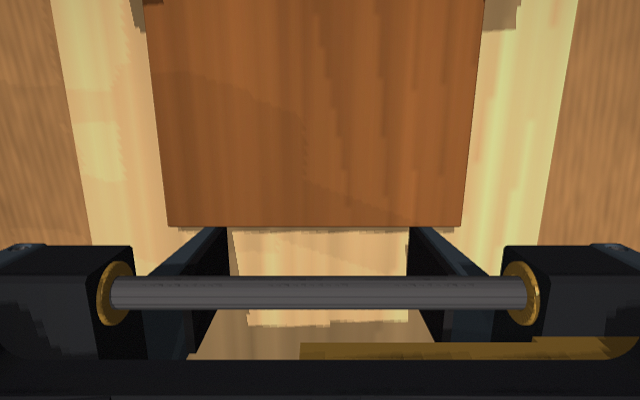

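The panel is past the flare, with the leading edge about 30 mm in and low push force. Continuing.

servo_tool --pt "0 0 0 0.8 0 0 1" --pt "0 0 0 0.9 0 0 1" --pt "0 0 0 0.9 0 0 1" --pt "0 0 0 0.9 0 0 1" --pt "0 0 0 0.9 0 0 1" --pt "0 0 0 0.9 0 0 1" --pt "0 0 0 0.9 0 0 1" --pt "0 0 0 0.9 0 0 1" --pt "0 0 0 0.9 0 0 1" --pt "0 0 0 0.5 0 0 1"

```text
time_s: 22.5
ee_pos: [499.8, 6.1, 200.2]
ee_rot: [-180.0, 0.0, 85.6]
force: [0.3, -0.7, -0.1]
gripper_width: 90.9
```

Run:
```python
from me import *
s=env.state(); print(s['time_s'],s['ee_pos'],tray(s['ee_pos'][None]),s['ee_rot'],s['gripper_width'],s['force'],s['torque'])
grab('wrist','pics/wrist11.png'); im,d,k=grab('scene','pics/scene11.png')
cv2.imwrite('pics/scene11z.png',cv2.resize(cv2.cvtColor(im,cv2.COLOR_RGB2BGR)[120:320,160:480],None,fx=2.5,fy=2.5,interpolation=cv2.INTER_CUBIC))
```

```text
22.5 [499.82831201   6.09053304 200.1960105 ] [[-52.99834301  -0.80432435]] [-1.79994635e+02  4.34624585e-03  8.55969457e+01] 90.85932127144633 [ 0.31468444 -0.74414935 -0.09320094] [-0.21862195 -0.02714854 -0.05925256]
```

View pics/wrist11.png

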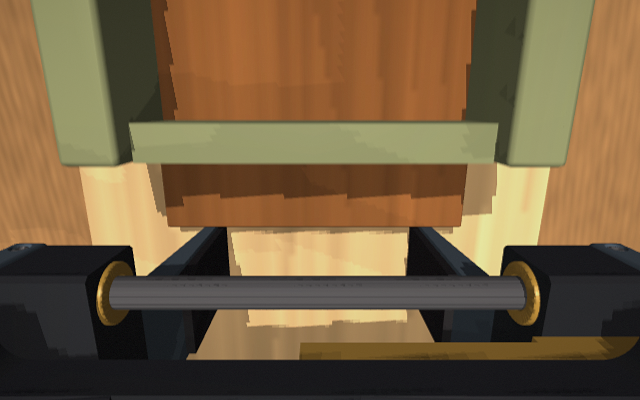

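View pics/scene11z.png

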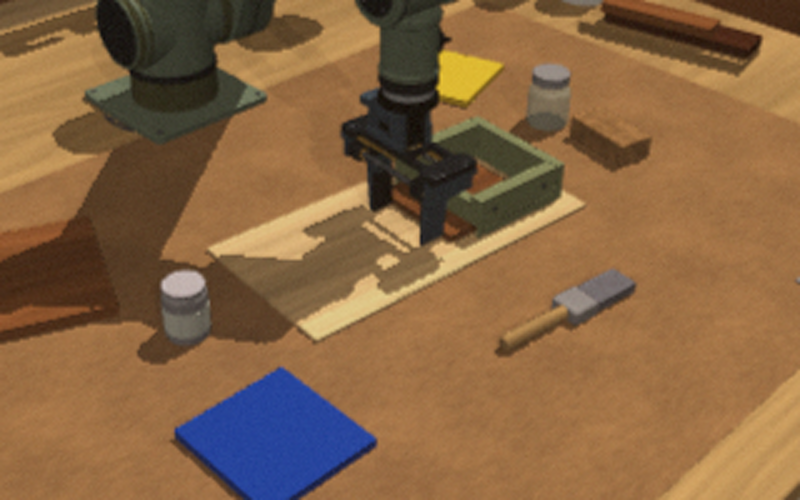

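servo_tool --pt "0 0 0 0.3 0 0 1" --pt "0 0 0 0.3 0 0 1" --pt "0 0 0 0.3 0 0 1" --pt "0 0 0 0.3 0 0 1" --pt "0 0 0 0.3 0 0 1" --pt "0 0 0 0.3 0 0 1" --pt "0 0 0 0.2 0 0 1" --pt "0 0 0 0.1 0 0 1" --pt "0 0 0 0 0 0 1" --pt "0 0 0 0 0 0 1"

```text
time_s: 23.85
ee_pos: [501.5, 26.5, 200.3]
ee_rot: [180.0, -0.0, 85.6]
force: [0.0, 0.4, -0.6]
gripper_width: 91.1
```

Run:
```python
from me import *
s=env.state(); print(s['time_s'],s['ee_pos'],tray(s['ee_pos'][None]),s['force'],s['torque'])
im,d,k=grab('wrist','pics/wrist12.png')
```

```text
23.85 [501.49136258  26.49385798 200.26183181] [[-32.52775729  -0.93287834]] [ 0.00502845  0.36470101 -0.60021087] [ 0.00570563 -0.10248186 -0.00576595]
```

View pics/wrist12.png

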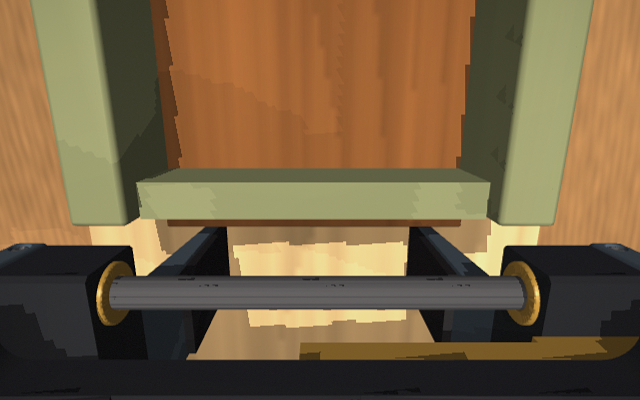

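servo_tool --pt "0 0 0 0.1 0 0 1" --pt "0 0 0 0 0 0 1" --pt "0 0 0 0.1 0 0 1" --pt "0 0 0 0 0 0 1" --pt "0 0 0 0.1 0 0 1" --pt "0 0 0 0 0 0 1" --pt "0 0 0 0 0 0 1" --pt "0 0 0 0 0 0 1" --pt "0 0 0 0 0 0 1" --pt "0 0 0 0 0 0 1"

```text
time_s: 25.15
ee_pos: [501.7, 29.4, 200.2]
ee_rot: [180.0, 0.0, 85.6]
force: [-1.2, -0.6, 0.6]
gripper_width: 90.9
```

servo_tool --pt "0 0 0 0.1 0 0 1" --pt "0 0 0 0 0 0 1" --pt "0 0 0 0 0 0 1" --pt "0 0 0 0.1 0 0 1" --pt "0 0 0 0 0 0 1" --pt "0 0 0 0 0 0 1" --pt "0 0 0 0 0 0 1" --pt "0 0 0 0 0 0 1" --pt "0 0 0 0 0 0 1" --pt "0 0 0 0 0 0 1"

```text
time_s: 26.4
ee_pos: [501.8, 30.1, 200.3]
ee_rot: [-180.0, 0.2, 85.6]
force: [-0.0, -10.2, 1.7]
gripper_width: 91.0
```

Run:
```python
from me import *
s=env.state(); print(s['time_s'],s['ee_pos'],tray(s['ee_pos'][None]),s['force'],s['torque'])
im,d,k=grab('top','pics/top13.png')
cv2.imwrite('pics/top13z.png',cv2.resize(cv2.cvtColor(im,cv2.COLOR_RGB2BGR)[160:270,225:410],None,fx=4.3,fy=4.3,interpolation=cv2.INTER_CUBIC))
```

```text
26.4 [501.76618233  30.08982108 200.30534818] [[-28.92131071  -0.93730377]] [ -0.02151419 -10.18833601   1.65874744] [-1.92772589 -0.02792617 -0.24762827]
```

View pics/top13z.png

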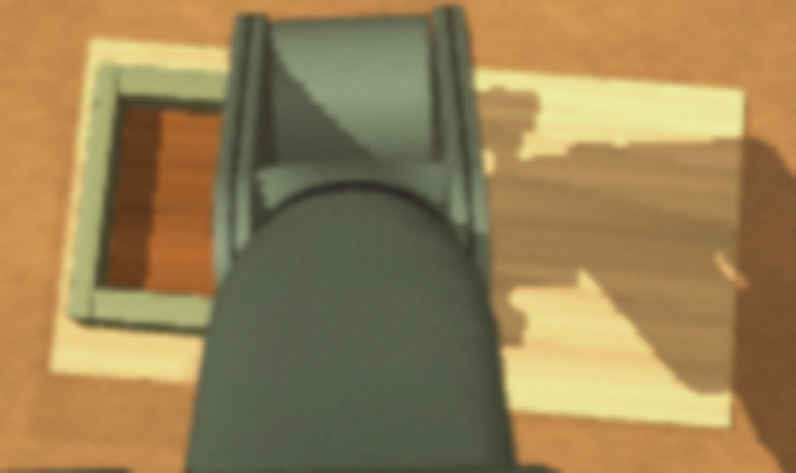

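A force step to 10 N with the finger face near tray x -12 looks like the end wall. One small extra push should confirm a hard stop, then I back off.

servo_tool --pt "0 0 0 0.1 0 0 1" --pt "0 0 0 0 0 0 1" --pt "0 0 0 0 0 0 1" --pt "0 0 0 0 0 0 1" --pt "0 0 0 0 0 0 1" --pt "0 0 0 0 0 0 1" --pt "0 0 0 0 0 0 1" --pt "0 0 0 0 0 0 1" --pt "0 0 0 0 0 0 1" --pt "0 0 0 0 0 0 1"

```text
time_s: 27.7
ee_pos: [501.8, 30.5, 200.3]
ee_rot: [-180.0, 0.3, 85.7]
force: [0.4, -15.1, 2.5]
gripper_width: 91.0
```

servo_tool --pt "0 0 0 -0.2 0 0 1" --pt "0 0 0 -0.5 0 0 1" --pt "0 0 0 -1.5 0 0 1" --pt "0 0 0 -3 0 0 1" --pt "0 0 0 -3 0 0 1" --pt "0 0 0 -2 0 -3 1" --pt "0 0 0 0 0 -5 1" --pt "0 0 0 0 0 -5 1" --pt "0 0 0 0 0 -4 1" --pt "0 0 0 0 0 0 1"

```text
time_s: 28.95
ee_pos: [494.5, -69.9, 373.5]
ee_rot: [179.6, 0.0, 85.6]
force: [-0.6, -0.1, 0.2]
gripper_width: 91.1
```

Run:
```python
from me import *
s=env.state(); print(s['time_s'],s['ee_pos'],tray(s['ee_pos'][None]),s['force'])
im,d,k=grab('wrist','pics/wrist14.png'); grab('top','pics/top14.png')
im,d,k=grab('scene','pics/scene14.png')
cv2.imwrite('pics/scene14z.png',cv2.resize(cv2.cvtColor(im,cv2.COLOR_RGB2BGR)[120:320,160:480],None,fx=2.5,fy=2.5,interpolation=cv2.INTER_CUBIC))
```

```text
28.95 [494.50451956 -69.86700572 373.46268865] [[-129.14124262   -1.19071723]] [-0.57515944 -0.05403635  0.20008236]
```

View pics/wrist14.png

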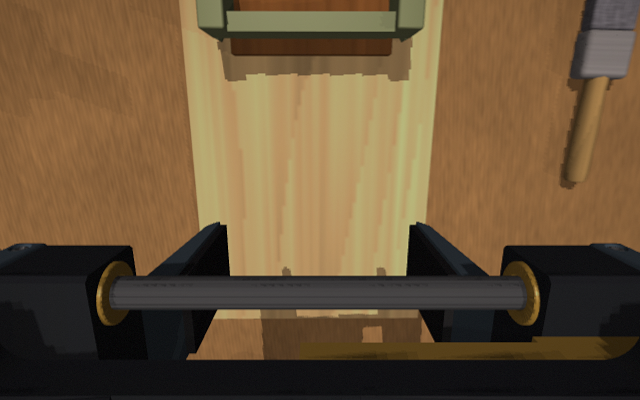

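View pics/scene14z.png

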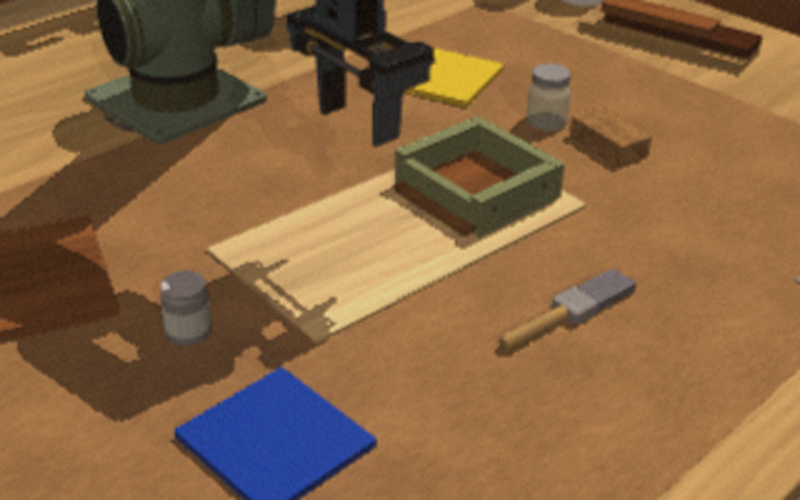

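The panel is in the slot, with its rear edge at row 55 just outside the rail, and the tin is upright on the bench. Checking the protrusion numerically.

Run:
```python
from me import *
im,d,k=load('wrist'); W=cloud(d,k)
hsv=cv2.cvtColor(im,cv2.COLOR_RGB2HSV).astype(int)
m=((hsv[...,1]>160)&(hsv[...,0]<15)).astype(np.uint8); m[:42]=0;m[70:]=0;m[:,:225]=0;m[:,:][:,400:]=0
print('rear',line([(c,np.where(m[:,c])[0].max()+.5) for c in range(240,388,4) if m[:,c].any()],k,18,1))
v,u=np.where(m); print('ends',u.min(),u.max(),tray(unproj([(u.min()-.5,52),(u.max()+.5,52)],k,18)).round(1))
print('wall fronts',tray(unproj([(212,39.5),(412,39.5)],k,62)).round(1))
print('board rear?',tray(unproj([(200,319),(428,319)],k,6)).round(1))
print('panel strip z',np.nanmedian(W[...,2][m>0]), 'inside z',np.nanmedian(W[0:6,260:360,2]))
im,d,k=load('top');W=cloud(d,k)
n=((W[...,2]>10)&(W[...,2]<26)); z=W[196:230,258:290,2]; print('top: z in tray',np.nanpercentile(z,[5,25,50,75,95]).round(1))
```

```text
rear (np.float64(0.33), array([-12.6,   0.7]), np.float64(0.24), np.int64(37))
ends 231 390 [[-10.4  71. ]
 [-10.5 -67.2]]
wall fronts [[ -7.7  74.6]
 [ -7.8 -74.1]]
board rear? [[-278.9  124.2]
 [-280.7 -124.4]]
panel strip z 16.542404707018463 inside z 16.51834359586387
top: z in tray [13.1 15.6 17.1 18.7 21.9]
```

Run:
```python
import cv2
im=cv2.imread('pics/wrist14.png')[0:110,170:470]
cv2.imwrite('pics/wrist14z.png',cv2.resize(im,None,fx=2.6,fy=2.6,interpolation=cv2.INTER_CUBIC))
```

```text
(no output)
```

View pics/wrist14z.png

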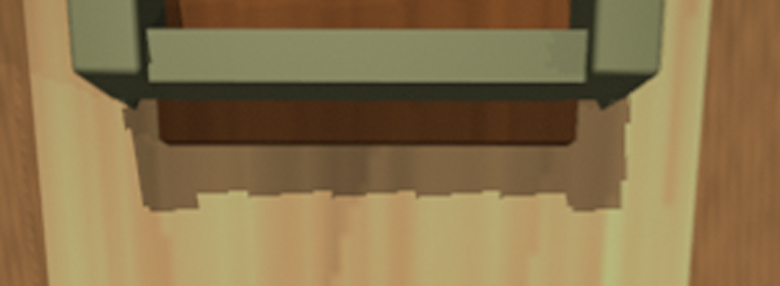

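View pics/top14.png

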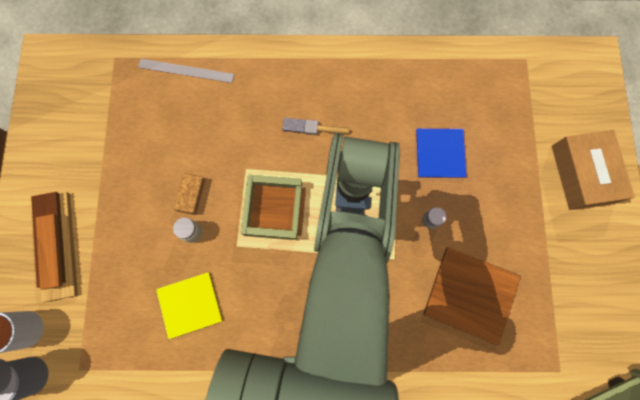

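Run:
```python
from h import *
print(env.state()['time_s'],env.state()['force']); print(env.job_done())
```

```text
29.1 [ 0.16859253  0.07633287 -0.65501774]
the job is handed in; nothing more can be done
None
```

The tin is off the board and the panel is fully in the tray slot. I handed the job in at about 29 s, with the gripper clear of everything.

- **Tin:** I lifted it upright from in front of the slot and set it on the bench behind the board at about x 480, y -320 mm. The scene pictures show it still standing there.
- **Panel:** I used the smaller brown one. I squared it with an open-finger push on its rear edge, centred it with a side push (lateral error within about 1 mm), then slid it in flat. The push force stayed at about 2.5 N or less at every reading on the way in. At the end it rose to 10 N, then 15 N for 1 mm more commanded push with only about 0.4 mm of movement, a hard stop.
- **Final position:** The rear edge measures 12.6 mm out of the mouth, against 12 mm when fully home. The panel lies flat, with its top at about z 17 mm, and is centred within about 2 mm.
- **Other things:** The cork block, jar, brush and the other panels look unmoved in the last overhead and scene pictures; I did not re-measure them numerically.
- **Small disagreements:** The rear edge fitted 0.3° off square in the last picture, which is within what I can measure there. The wrist camera reads about 1 mm sideways compared with the overhead one.

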